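# Close the filter tray cover and hold it

## Robot

A 6-joint arm with a two-finger parallel gripper is mounted at the origin on a cart in front of the work surface, level with it; the furniture and walls round the work are solid. World frame = base frame: x ahead of the robot, y to its left, z up, the work surface at z = 0. Lengths are in m, angles in rad, forces in N, time in s.
With the tool pointing down it reaches from about 0.35 to 0.85 m from the base axis. Payload 8.1 kg.
Tool frame: the origin (TCP) lies at the very end of the fingers, on their centre line; the grasp point (between the pads) lies 19 mm behind it; z points along the fingers, y is the line along which they close (so a half turn about z gives the same grasp; the last joint's range is limited). The gripper opens to 85 mm and grips with 20 to 120 N. Pads are 22 mm wide; open, the fingers measure 114 mm over their backs; the gripper's body (76 mm by 85 mm) begins 54 mm behind the grasp point. The pads swing forward as they close: fully open they stand 13 mm farther back than shut.
Start: joints at [1.129, 0.13, 1.488, -0, 1.523, -0.085], TCP at [0.21, 0.562, 0.231] pointing down, gripper open.
Joint ranges: [-2.96, 2.96], [-0.89, 2.26], [0.02, 2.5], [-1.34, 4.48], [0, 2.73], [-2.66, 2.66]. Speed limits (rad/s): [2.39, 2.39, 2.79, 3.14, 3.14, 3.14].

## Interface

Orientations are given as a unit quaternion [w, x, y, z].
In Python, from station import readout, cams, bot gives the robot as it stands.
- The arm moves only by the tool apply_moves, never from a script. Its argument "moves" is a list that holds one entry, the list of rows, each a list of 5 numbers: the finger opening in mm, from 0 to 85.4, then the shift along the world's x, y, z in mm, then the turn about the world's z in degrees. In form: [[[hand, x, y, z, roll], ...]]. A call has 1 to 5 rows; each row is the pose to reach, as a shift and turn from the pose commanded when the call began; what a row does not reach only later rows make up. A row lasts 1/12 s, in which the tool goes at most 41.7 mm and 7.16 degrees, less where a joint would pass 70% of its speed; a pose out of reach is approached as far as the arm can. A call with a gripper value outside its range is refused whole. The fingers move at their own pace and stop on an object; the grip force is fixed at half the most. Time passes only in rows, so rows that repeat a pose let the fingers close. It gives the time, the measured TCP pose, the force, the opening and the grip force at its end, in the units of the state.
- readout.get_state(): the state, without advancing time (a new reading comes with each control period).
- cams.read_camera(name): name is "side" or "top" or "wrist"; returns the picture (480x640x3 uint8, blue, green, red); there is no depth.
- cams.calibration(name): a dict with "intrinsics" (3x3 intrinsics, pixels), "eye" and "rotation" of the camera in the world. Camera axes: x right, y down, z forward; pixel columns grow to the right and rows downward; lengths in m; the calibration is good to about 2 mm. A picture is of the moment at which its call begins: read the wrist's pose just before it. calibration takes no time and is no camera call; for the wrist camera it gives the pose at the moment of the call.
- bot.finish_job(): hands the job in; it is judged then, once.
The state is a dict: "t": time; "joints": joint angles; "dq": joint speeds; "joint_torque": joint torques, N m; "tcp_pos": TCP position; "ee_rot": TCP orientation; "ft_force": force on the tool from outside, world axes, zero at the start; "torque": the same for the moment, N m; "grip_width": finger opening in m; "grasp_force": force on a finger pad.
Only numpy, scipy, OpenCV 4.12 (cv2) and the standard library are available. Lean on these libraries where they do the work, as an engineer would, in place of code of your own. Each camera call takes 0.05 s, during which the arm holds its last target. There are 200 camera calls.

## Task

Pull the tray of the grey filter unit out to its stop, then turn the blue fastener on its white cover clockwise until its slot lines up with the two red marks. Only then press the cover down flush on its gasket and keep holding it pressed: finish while still holding it, with the tray still out and the slot still in line. Leave the other things on the table where they are.

Things in the scene. Friction and masses are not known exactly. Their poses are not given: they have to be found in the camera images.
- filter_unit: grey countertop filter unit, fixed to the table: housing 190 deep x 220 wide x 98 mm tall with an open front (a vented hood on its rear part, starting 110 mm behind the front, rises to 130 mm). Origin: at table height, middle of its front edge; x points to its back, y to its left, z up
- filter_tray (a joint): how far the tray has slid out of the front of the unit, along the unit's -x, m: 0 fully in, 0.13 at its stop. It starts nearly in; it slides stiffly (4 N) and stays where it is left
- tray_handle (a point): middle of the black round handle bar on the tray's front plate. The bar is 10 mm thick, runs 104 mm along the unit's y, its centre 66 mm above the table and 42 mm in front of the plate (the plate's top is 54 mm above the table). Axes like the unit's; moves with the tray
- filter_cover (a joint): angle of the white cover on the tray, rad: 0 flush on its gasket, 0.10 standing up on its spring (7 mm up at the fastener). A plate 112 (x) x 178 (y) x 6 mm, hinged along its back edge, 120 mm behind the tray's front; flush, its top is 47 mm above the table. At the fastener it gives way at about 3 N, is flush at 8 N, and springs up when let go. With the tray in it lies under the housing
- cover_press (a point): point on the upper face of the cover, near its front left corner, where it may also be pressed: 85 mm in front of the hinge and 50 mm to the left of the fastener
- fastener (a joint): angle of the quarter-turn fastener on the cover, rad, counter-clockwise from above: 0 = the slot in line with the two red marks; it starts 0.75 to 1.45 off and must be turned clockwise. No stop or click at 0: it can be turned on to -0.6, and stays where it is left (friction 0.06 N m)
- fastener_grip (a point): top of the fastener's wing, on its turning axis. The fastener is a steel disc (42 mm wide, 4 mm high) in the middle of the cover, 60 mm in front of the hinge, with an upright blue wing, 38 mm long, 12 mm thick, 24 mm tall, standing on it; its black slot runs along the wing's top. x: along the wing and slot (at joint 0 along the unit's x), y: across the wing, z: up the wing
- spice_jar_0: spice jar with a yellow cap, 45 mm wide, 100 mm tall; origin: centre of its underside. Bystander, loose
- spice_jar_1: spice jar with a white cap, 47 mm wide, 98 mm tall; origin: centre of its underside. Bystander, loose
- salt_shaker: glass salt shaker with a grey cap, 44 mm wide, 90 mm tall; origin: centre of its underside. Bystander, loose
- kitchen_timer: white square kitchen timer with a red dial, 64 x 64 x 38 mm; origin: centre of its underside. Bystander, loose
- deli_1: beige round tub, 107 mm wide, 53 mm tall; origin: centre of its underside. Bystander, loose
- deli_2: orange round tub, 81 mm wide, 45 mm tall; origin: centre of its underside. Bystander, loose
- kraft_tub: brown paper tub with a lid, 116 mm wide, 57 mm tall; origin: centre of its underside. Bystander, loose
- masking_tape: roll of masking tape lying flat, 98 mm wide, 25 mm tall; origin: centre of its underside. Bystander, loose

How it is judged:
By the outcome, as a careful person would: the job done as asked, in the order asked, and still so for the second after the job is handed in, while the arm keeps its last pose, push and grip.
It also fails if it takes over 56 s, if anything falls off the work surface, if the arm or the gripper's body presses on something with over 40 N, if the wrist force passes 120 N, or if a joint passes its speed limit or range.

## Working session

There is one attempt and no reset: what is moved stays moved. The work goes in short steps, Python scripts to look and compute and a tool call to move; the robot and the scene stay as the last step left them, time stands still between calls to the robot, and variables do not carry over. Pictures are saved under pics/ and viewed, at most 10 in all, crops included, and the job is handed in when it is done.

Besides the shell and the picture viewer there is one more tool, called after "Call:" as name([rows], argument=value, ...), one row to a line, values as JSON. apply_moves: Moves the arm, as the interface text tells. Its arguments: {"type":"object","properties":{"moves":{"type":"array"}},"required":["moves"]}

```bash
mkdir -p pics; ls; cat > h.py <<'E'
import numpy as np, cv2
from station import readout, cams, bot
def ray(name,u,v,c=None):
    c=c or cams.calibration(name); K=np.array(c["intrinsics"]);R=np.array(c["rotation"])
    return np.array(c["eye"]),R@np.linalg.solve(K,[u,v,1.])
def plane(name,u,v,z,c=None):
    e,d=ray(name,u,v,c); return e+d*(z-e[2])/d[2]
def proj(name,p,c=None):
    c=c or cams.calibration(name); q=np.array(c["rotation"]).T@(np.array(p)-np.array(c["eye"])); q=np.array(c["intrinsics"])@q; return q[:2]/q[2]
def tri(rays):
    A=0;b=0
    for e,d in rays:
        d=d/np.linalg.norm(d);P=np.eye(3)-np.outer(d,d);A=A+P;b=b+P@e
    p=np.linalg.solve(A,b); return p,[np.linalg.norm(np.cross(p-e,d/np.linalg.norm(d))) for e,d in rays]
E
python3 - <<'E'
from h import *
for n in("side","top"):
    cv2.imwrite(f"pics/{n}0.png",cams.read_camera(n)); c=cams.calibration(n); print(n,np.round(c["eye"],3),np.round(c["rotation"],3).tolist(),np.round(c["intrinsics"],1).tolist())
print(readout.get_state())
E
```

```text
pics
side [ 0.208 -1.315  0.839] [-0.521, 0.842, -0.12, 0.076] [[562.6, 0.0, 311.4], [0.0, 562.6, 237.4], [0.0, 0.0, 1.0]]
top [0.462 0.183 1.118] [0.029, -0.701, 0.709, -0.069] [[455.4, 0.0, 310.6], [0.0, 455.4, 239.3], [0.0, 0.0, 1.0]]
{'t': 0.1, 'joints': array([ 1.12861409e+00,  1.31113171e-01,  1.48923067e+00, -3.05494366e-05,
        1.52300532e+00, -8.54178657e-02]), 'dq': array([-2.38647980e-03, -3.83753455e-03, -1.81870833e-03, -3.31409450e-05,
        5.51709221e-04, -3.62500062e-04]), 'joint_torque': array([ 1.40583856e-03, -5.70956540e+01, -5.01939762e+01, -1.53889955e-04,
        8.16266838e-03,  5.82913344e-05]), 'tcp_pos': array([0.20932019, 0.56174209, 0.23029979]), 'ee_rot': array([-2.14276714e-04,  1.77436861e-01,  9.84131794e-01, -8.51849699e-04]), 'ft_force': array([-0.26968167, -0.18273401,  0.15113749]), 'torque': array([-0.02217116,  0.00452432,  0.00755468]), 'grasp_force': 0.0, 'grip_width': 0.08570957522719062}
```

View pics/top0.png

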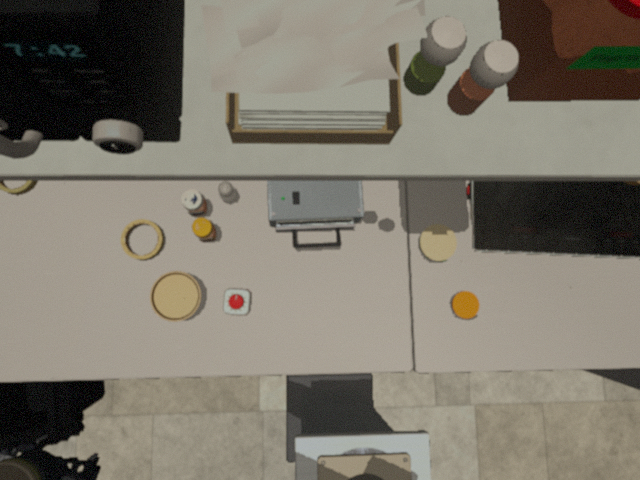

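View pics/side0.png

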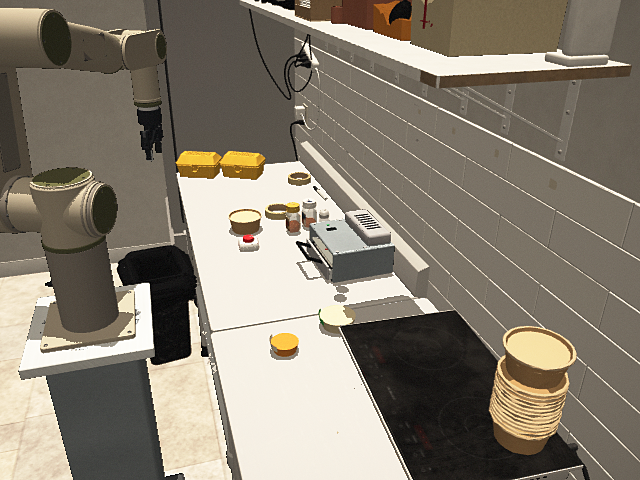

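```bash
python3 - <<'E'
s=open('h.py').read().replace('R=np.array(c["rotation"])','R=rm(c)').replace('np.array(c["rotation"]).T','rm(c).T')
s=s.replace('def ray','from scipy.spatial.transform import Rotation as Ro\ndef rm(c):\n    w,x,y,z=c["rotation"]; return Ro.from_quat([x,y,z,w]).as_matrix()\ndef ray',1)
open('h.py','w').write(s)
E
python3 - <<'E'
from h import *
t=cv2.imread("pics/top0.png");s=cv2.imread("pics/side0.png")
a=cv2.resize(t[170:260,255:375],None,fx=6,fy=6,interpolation=cv2.INTER_CUBIC)
b=cv2.resize(s[200:290,285:405],None,fx=6,fy=6,interpolation=cv2.INTER_CUBIC)
cv2.imwrite("pics/a.png",np.vstack([a[:,:],b])[:, :][::1]) if 0 else None
cv2.imwrite("pics/ab.png",cv2.resize(np.vstack([a,b]),(400*1,600)))
for n,p in (("handle L",(294,237)),("handle R",(340,236))): print(n,plane("top",*p,.066))
for n,p in (("jar y",(204,228)),("jar w",(194,203)),("shaker",(226,190))): print(n,plane("top",*p,.098))
for n,p in (("deli1",(438,243)),("orange",(466,305)),("timer",(237,301)),("kraft",(177,296)),("tape",(142,240))): print(n,plane("top",*p,.045))
g=cv2.cvtColor(t,cv2.COLOR_BGR2GRAY); m=(g<60).astype(np.uint8); m[:226]=0;m[250:]=0;m[:,:285]=0;m[:,350:]=0
ys,xs=np.nonzero(m);print(xs.min(),xs.max(),ys.min(),ys.max())
for x in range(292,343,4): print(x,np.nonzero(m[:,x])[0],end=' ')
print()
g=cv2.cvtColor(s,cv2.COLOR_BGR2GRAY); m=(g<60).astype(np.uint8); m[:235]=0;m[275:]=0;m[:,:290]=0;m[:,330:]=0
for y in range(235,275,2): print(y,np.nonzero(m[y])[0],end=' ')
E
```

```text
handle L [0.61369477 0.15976007 0.066     ]
handle R [0.6153592  0.05182883 0.066     ]
jar y [0.63077898 0.36200481 0.098     ]
jar w [0.68807535 0.38530044 0.098     ]
shaker [0.71811789 0.31404932 0.098     ]
deli1 [ 0.5997919  -0.18865197  0.045     ]
orange [ 0.45047023 -0.24843705  0.045     ]
timer [0.46775834 0.29277314 0.045     ]
kraft [0.48116524 0.43004803 0.045     ]
tape [0.61198417 0.51376663 0.045     ]
291 339 228 247
292 [230] 296 [230 243 244 245 246 247] 300 [245 246] 304 [245 246] 308 [245 246] 312 [244 245 246] 316 [244 245 246] 320 [244 245] 324 [244 245] 328 [244 245] 332 [244 245] 336 [228 229 230 243 244 245] 340 [] 
235 [310 317] 237 [] 239 [310] 241 [297 311 312 313] 243 [296 297 298 299 300 301 302 303 304 306 313] 245 [298 299 300 303 304 305 306 307 308 309 310 314 315 325] 247 [299 300 301 307 309 310 316] 249 [300 301 302 303 317 325] 251 [302 303 304 318 319] 253 [303 304 305 320] 255 [304 305 306 307 321] 257 [306 307 308 309 310 311 323] 259 [307 308 309 310 311 312 313 314 315 316 317 318 319 324] 261 [314 315 316 317 318 319 320 321 326] 263 [321 327] 265 [329] 267 [329] 269 [] 271 [] 273 []
```

View pics/ab.png

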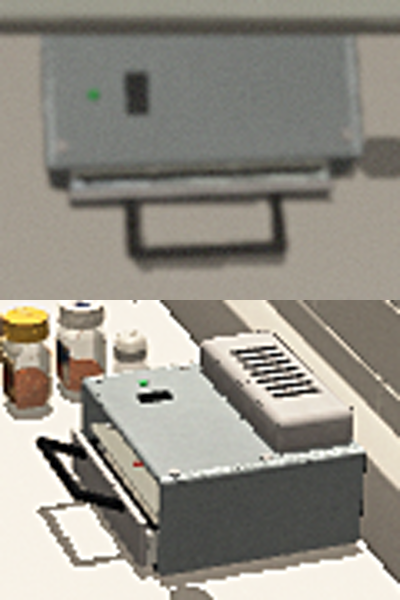

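```bash
python3 - <<'E'
from h import *
p,e=tri([ray("top",316.7,244.9),ray("side",302.6,250.6)]);print(p,e)
L=plane("top",296,245.4,.066);R=plane("top",337,244.4,.066);print(L,R,np.degrees(np.arctan2(-(R-L)[0]*-1,-(R-L)[1])))
# bar direction (unit y)
d=(L-R);print("unit yaw deg",np.degrees(np.arctan2(d[1],d[0]))-90)
for a,b in(((269,223),(362,221)),):
  print(plane("top",*a,.098),plane("top",*b,.098))
print(proj("side",plane("top",316.7,244.9,.066)))
E
```

```text
[0.59691902 0.10631988 0.0611886 ] [np.float64(0.0016064778436970207), np.float64(0.0016064778436970688)]
[0.59391243 0.15529958 0.066     ] [0.59554047 0.05935808 0.066     ] 0.9721686271237675
unit yaw deg 0.9721686271237644
[0.64146496 0.21673367 0.098     ] [0.64510457 0.00428558 0.098     ]
[301.27897674 249.24075396]
```

Call:
apply_moves([
  [[50, 20, -26, 0, -6], [50, 44, -58, 0, -13], [50, 68, -90, 0, -20], [50, 92, -122, 0, -27], [50, 116, -154, 0, -34]],
])

```text
t: 0.52
tcp_pos: [0.3259, 0.4065, 0.2307]
ee_rot: [-0.0, 0.46, 0.888, -0.0]
ft_force: [1.2, 0.7, -0.3]
grip_width: 0.0501
grasp_force: 0.0
```

```bash
python3 - <<'E'
from h import *
e,d1=ray("top",100,179);_,d2=ray("top",500,179);n=np.cross(d1,d2)
for u,v in((250,5),(430,82)):
  s,d=ray("side",u,v); print(s+d*(n@(e-s))/(n@d))
s=readout.get_state();print(s['t'],s['tcp_pos'],s['ee_rot'],s['joints'],s['grip_width'])
E
```

```text
[0.57773062 0.67268337 0.6965765 ]
[ 0.58147776 -0.61288819  0.68736829]
0.5167 [0.32593256 0.40653514 0.23074603] [-9.05222043e-05  4.59810327e-01  8.88017063e-01 -3.87378212e-04] [ 7.96616901e-01 -8.30107208e-02  1.70599369e+00 -5.32088266e-05
  1.51940353e+00  1.81386601e-01] 0.050067341727377944
```

Call:
apply_moves([
  [[50, 24, -32, 0, -5], [50, 48, -64, 0, -10], [50, 72, -96, 0, -16], [50, 96, -128, 0, -22], [50, 116, -160, 0, -28]],
])

```text
t: 0.93
tcp_pos: [0.4424, 0.2463, 0.231]
ee_rot: [0.0, 0.661, 0.75, -0.0]
ft_force: [-0.3, 0.8, 0.2]
grip_width: 0.0501
grasp_force: 0.0
```

Call:
apply_moves([
  [[50, 24, -32, 0, -3], [50, 48, -64, 0, -6], [50, 72, -96, 0, -7], [50, 96, -122, 0, -7], [50, 100, -140, 0, -7]],
])

```text
t: 1.35
tcp_pos: [0.5438, 0.105, 0.2306]
ee_rot: [0.0, 0.705, 0.71, -0.0]
ft_force: [0.3, -0.3, -0.1]
grip_width: 0.0499
grasp_force: 0.0
```

```bash
python3 - <<'E'
from h import *
s=readout.get_state();c=cams.calibration("wrist");cv2.imwrite("pics/w1.png",cams.read_camera("wrist"))
import json;json.dump({k:np.array(v).tolist() for k,v in c.items()},open("pics/w1.json","w"))
print(s['t'],s['tcp_pos'],s['ee_rot'],s['joints'],s['grip_width']);print(c['eye'],proj("wrist",[.594,.107,.066],c))
E
```

```text
1.35 [0.5437774  0.10500278 0.2306214 ] [ 4.01366018e-04  7.04583923e-01  7.09620526e-01 -2.08068499e-04] [ 9.87552721e-02  5.98276383e-03  1.61952884e+00 -8.85285799e-04
  1.51589087e+00  9.16809224e-02] 0.04991767381096599
[0.54314107 0.18541059 0.37309119] [394.36412287 211.32134728]
```

View pics/w1.png

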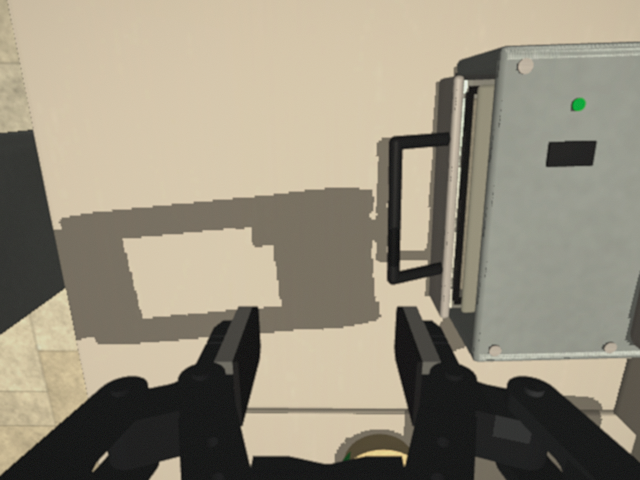

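Call:
apply_moves([
  [[34, 30, 1, 0, 1], [34, 50, 2, -15, 1], [34, 50, 2, -45, 1], [34, 50, 2, -80, 1], [34, 50, 2, -110, 1]],
])

```text
t: 1.82
tcp_pos: [0.5911, 0.1103, 0.1191]
ee_rot: [-0.0, 0.697, 0.717, -0.0]
ft_force: [-1.0, -0.2, -0.5]
grip_width: 0.0342
grasp_force: 0.0
```

Call:
apply_moves([
  [[34, 0, 0, -25, 0], [34, 0, 0, -45, 0], [34, 0, 0, -60, 0], [34, 0, 0, -70, 0], [34, 0, 0, -75, 0]],
])

```text
t: 2.23
tcp_pos: [0.59, 0.1103, 0.0441]
ee_rot: [-0.001, 0.697, 0.717, -0.001]
ft_force: [-0.2, -0.6, 0.6]
grip_width: 0.034
grasp_force: 0.0
```

Call:
apply_moves([
  [[0, 0, 0, 0, 0], [0, 0, 0, 0, 0], [0, 0, 0, 0, 0], [0, 0, 0, 0, 0], [0, 0, 0, 0, 0]],
])

```text
t: 2.65
tcp_pos: [0.5923, 0.1104, 0.0472]
ee_rot: [0.001, 0.697, 0.717, 0.001]
ft_force: [2.0, 1.1, -1.9]
grip_width: 0.008
grasp_force: 58.6
```

Call:
apply_moves([
  [[0, -8, 0, 0, 0], [0, -20, 0, 0, 0], [0, -32, -1, 0, 0], [0, -44, -1, 0, 0], [0, -56, -1, 0, 0]],
])

```text
t: 3.07
tcp_pos: [0.5364, 0.1083, 0.0472]
ee_rot: [0.002, 0.697, 0.717, 0.001]
ft_force: [5.2, -6.5, -3.6]
grip_width: 0.0078
grasp_force: 60.5
```

Call:
apply_moves([
  [[0, -10, 0, 0, 0], [0, -20, 0, 0, 0], [0, -30, -1, 0, 0], [0, -38, -1, 0, 0], [0, -46, -1, 0, 0]],
])

```text
t: 3.48
tcp_pos: [0.4904, 0.1066, 0.0472]
ee_rot: [0.002, 0.698, 0.717, 0.0]
ft_force: [5.0, -10.0, -3.9]
grip_width: 0.0076
grasp_force: 60.5
```

Call:
apply_moves([
  [[0, -6, -1, 0, 0], [0, -11, -1, 0, 0], [0, -15, -2, 0, 0], [0, -18, -2, 0, 0], [0, -20, -2, 0, 0]],
])

```text
t: 3.9
tcp_pos: [0.4704, 0.1058, 0.0472]
ee_rot: [0.001, 0.697, 0.717, 0.001]
ft_force: [5.0, -3.9, -1.2]
grip_width: 0.0079
grasp_force: 60.8
```

Call:
apply_moves([
  [[0, -2, 0, 0, 0], [0, -4, 0, 0, 0], [0, -6, 0, 0, 0], [0, -8, 0, 0, 0], [0, -8, 0, 0, 0]],
])

```text
t: 4.32
tcp_pos: [0.4699, 0.1058, 0.0476]
ee_rot: [0.007, 0.698, 0.716, 0.007]
ft_force: [49.7, -1.4, -43.8]
grip_width: 0.0076
grasp_force: 57.7
```

Call:
apply_moves([
  [[0, 4, 0, 0, 0], [0, 7, 0, 0, 0], [0, 7, 0, 0, 0], [34, 7, 0, 0, 0], [34, 7, 0, 0, 0]],
])

```text
t: 4.73
tcp_pos: [0.4681, 0.1065, 0.0463]
ee_rot: [-0.0, 0.697, 0.717, -0.0]
ft_force: [-0.2, 0.7, -1.1]
grip_width: 0.0311
grasp_force: 0.0
```

Call:
apply_moves([
  [[34, 0, 0, 0, 0], [34, 0, 0, 25, 0], [34, 0, 0, 60, 0], [34, 0, 0, 100, 0], [34, 0, 0, 140, 0]],
])

```text
t: 5.15
tcp_pos: [0.467, 0.1064, 0.187]
ee_rot: [-0.001, 0.697, 0.717, -0.001]
ft_force: [1.8, 0.2, 0.4]
grip_width: 0.034
grasp_force: 0.0
```

```bash
python3 - <<'E'
from h import *
s=readout.get_state();c=cams.calibration("wrist");cv2.imwrite("pics/w2.png",cams.read_camera("wrist"))
import json;json.dump({k:np.array(v).tolist() for k,v in c.items()},open("pics/w2.json","w"))
print(s['t'],s['tcp_pos'],s['ee_rot'],s['joints'],s['grip_width']);print(c['eye'])
cv2.imwrite("pics/top2.png",cams.read_camera("top"));cv2.imwrite("pics/side2.png",cams.read_camera("side"))
E
```

```text
5.15 [0.46700393 0.10638768 0.18695276] [-0.0010452   0.69731698  0.71676143 -0.00099505] [ 1.16604488e-01 -1.74877648e-01  1.87012878e+00  3.69522002e-04
  1.44920435e+00  8.90596371e-02] 0.03397731592791602
[0.46518604 0.18665413 0.32953289]
```

View pics/w2.png

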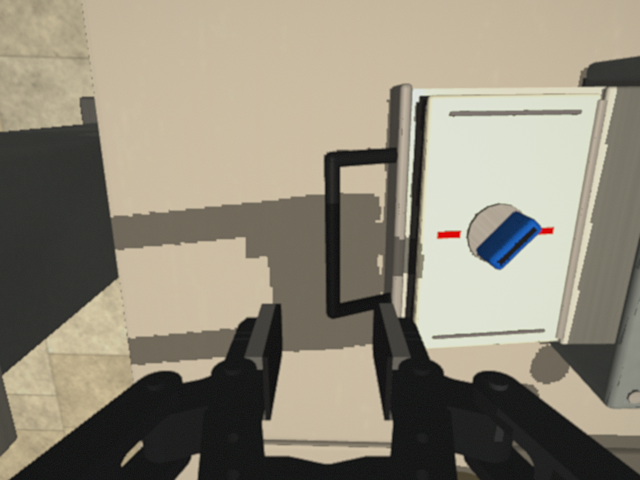

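```bash
cat > fast.py <<'E'
from h import *
import json,sys
def comp(m,amin=8):
    n,l,st,ce=cv2.connectedComponentsWithStats(m.astype(np.uint8)); return [(ce[i],st[i,4],l==i) for i in range(1,n) if st[i,4]>=amin]
def slot(img,c,name,hz=.082,mz=.054,roi=None):
    b,g,r=[img[...,i].astype(int) for i in range(3)]
    red=(r>150)&(g<80)&(b<80); blue=(b>g+40)&(b>r+60)
    if roi is not None:
        k=np.zeros(red.shape,bool);k[roi[1]:roi[3],roi[0]:roi[2]]=1;red&=k;blue&=k
    R=sorted(comp(red,15),key=lambda t:-t[1])[:3]; 
    for ce,a,_ in R: print(" red",ce,a,plane(name,*ce,mz,c))
    B=max(comp(blue,30),key=lambda t:t[1]);print(" blue",B[0],B[1])
    cn=max(cv2.findContours(B[2].astype(np.uint8),cv2.RETR_EXTERNAL,cv2.CHAIN_APPROX_NONE)[0],key=cv2.contourArea)
    hull=cv2.fillConvexPoly(np.zeros(red.shape,np.uint8),cv2.convexHull(cn),1)
    dark=(hull>0)&(b+g+r<110)&~blue
    S=max(comp(dark,5),key=lambda t:t[1])
    ys,xs=np.nonzero(S[2]);P=np.array([plane(name,x,y,hz,c) for x,y in zip(xs,ys)])[:,:2]
    m=P.mean(0);w,v=np.linalg.eigh(np.cov((P-m).T));d=v[:,1];d=d*np.sign(d[0])
    print(" slot px",S[0],S[1],"xy@hz",m,"len",np.ptp((P-m)@d),"angle deg",np.degrees(np.arctan2(d[1],d[0])))
    return S[0]
E
python3 - <<'E'
from fast import *
img=cv2.imread("pics/w2.png");c=json.load(open("pics/w2.json"))
a=slot(img,c,"wrist")
b=None
for n,roi in(("top",(270,200,370,300)),("side",(220,200,380,300))):
    try:
        p=slot(cv2.imread(f"pics/{n}2.png"),cams.calibration(n),n,roi=roi)
        print(tri([ray("wrist",*a,c),ray(n,*p)]))
    except Exception as e: print(n,e)
E
```

```text
red [448.21929825 234.33333333] 114 [0.54909832 0.10257041 0.054     ]
 red [546.57894737 230.45614035] 57 [0.61516078 0.10725127 0.054     ]
 blue [513.80785563 241.02335456] 942
 slot px [516.92307692 245.74615385] 130 xy@hz [0.58355511 0.1049766 ] len 0.027921335944012828 angle deg 52.24584397129614
 blue [316.5        249.22222222] 36
top max() iterable argument is empty
 red [247.23684211 237.07894737] 38 [0.45987078 0.25476407 0.054     ]
 blue [298.   249.75] 52
side max() iterable argument is empty
```

Call:
apply_moves([
  [[36, 25, 0, 0, -7], [36, 60, -1, 0, -14], [36, 95, -2, 0, -21], [36, 112, -2, 0, -28], [36, 116, -2, 0, -35]],
])

```text
t: 5.72
tcp_pos: [0.5856, 0.104, 0.1837]
ee_rot: [-0.001, 0.882, 0.471, -0.001]
ft_force: [0.4, 0.5, 0.4]
grip_width: 0.0358
grasp_force: 0.0
```

Call:
apply_moves([
  [[36, 0, 0, 0, -4], [36, 0, 0, 0, -4]],
])

```text
t: 5.88
tcp_pos: [0.5835, 0.1042, 0.1838]
ee_rot: [-0.001, 0.897, 0.441, -0.002]
ft_force: [-0.2, -0.5, -0.2]
grip_width: 0.0359
grasp_force: 0.0
```

```bash
python3 - <<'E'
from fast import *
s=readout.get_state();c=cams.calibration("wrist");im=cams.read_camera("wrist");cv2.imwrite("pics/w3.png",im)
json.dump({k:np.array(v).tolist() for k,v in c.items()},open("pics/w3.json","w"))
print(s['t'],s['tcp_pos'],s['ee_rot'],s['joints'])
b=slot(im,c,"wrist");c2=json.load(open("pics/w2.json"));a=slot(cv2.imread("pics/w2.png"),c2,"wrist")
print(tri([ray("wrist",*a,c2),ray("wrist",*b,c)]))
E
```

```text
5.8833 [0.58353252 0.10423118 0.18376737] [-8.32110723e-04  8.97399555e-01  4.41214233e-01 -1.82932391e-03] [9.01257237e-02 1.40806167e-01 1.56399202e+00 2.43361827e-04
 1.44080660e+00 7.46985480e-01]
 red [ 13.53758542 102.91647684] 1317 [0.47946644 0.28319683 0.054     ]
 blue [326.84451718 235.73486088] 611
 slot px [327.80681818 237.94318182] 176 xy@hz [0.58424178 0.10488676] len 0.02928981009719203 angle deg 49.77134246702817
 red [448.21929825 234.33333333] 114 [0.54909832 0.10257041 0.054     ]
 red [546.57894737 230.45614035] 57 [0.61516078 0.10725127 0.054     ]
 blue [513.80785563 241.02335456] 942
 slot px [516.92307692 245.74615385] 130 xy@hz [0.58355511 0.1049766 ] len 0.027921335944012828 angle deg 52.24584397129614
(array([0.58408968, 0.10468194, 0.08095695]), [np.float64(2.7214905624897155e-06), np.float64(2.7214905624870033e-06)])
```

View pics/w3.png

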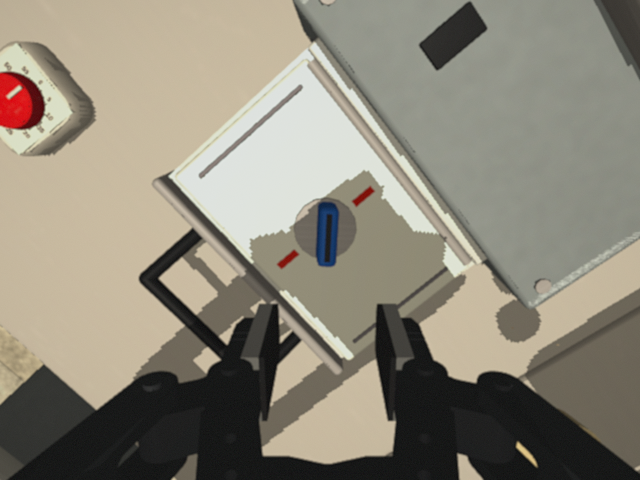

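Call:
apply_moves([
  [[36, 0, 0, -25, -1], [36, 0, 0, -60, -1], [36, 0, 0, -90, -1], [36, 0, 0, -110, -1], [36, 0, 0, -120, -1]],
])

```text
t: 6.35
tcp_pos: [0.5809, 0.1041, 0.0616]
ee_rot: [-0.001, 0.9, 0.436, -0.003]
ft_force: [0.5, -1.0, -0.2]
grip_width: 0.0356
grasp_force: 0.0
```

```bash
python3 - <<'E'
from fast import *
im=cv2.imread("pics/w3.png");c=json.load(open("pics/w3.json"))
b,g,r=[im[...,i].astype(int) for i in range(3)]
Q=[]
for ce,a,_ in comp((r>90)&(g<60)&(b<60),15): 
    z=.056 if ce[0]<325 else .0497
    print(ce,a,plane("wrist",*ce,z,c))
E
```

```text
[ 14.54867257 101.72498298] 1469 [0.48162568 0.28242216 0.056     ]
[362.95419847 195.80916031] 131 [0.6141517  0.10570645 0.0497    ]
[287.41525424 258.94915254] 118 [0.54821468 0.10306186 0.056     ]
```

Call:
apply_moves([
  [[0, 0, 0, 0, 0], [0, 0, 0, 0, 0], [0, 0, 0, 0, 0], [0, 0, 0, 0, 0], [0, 0, 0, 0, 0]],
])

```text
t: 6.77
tcp_pos: [0.5842, 0.1046, 0.0665]
ee_rot: [-0.0, 0.9, 0.435, -0.0]
ft_force: [-0.5, 2.7, -9.8]
grip_width: 0.0104
grasp_force: 59.6
```

Call:
apply_moves([
  [[0, 0, 0, -1, -4], [0, 0, 0, -1, -10], [0, 0, 0, -1, -16], [0, 0, 0, -1, -22], [0, 0, 0, -1, -28]],
])

```text
t: 7.18
tcp_pos: [0.5849, 0.1045, 0.0664]
ee_rot: [-0.0, 0.979, 0.202, 0.0]
ft_force: [-2.5, 2.1, -4.6]
grip_width: 0.0107
grasp_force: 58.1
```

Call:
apply_moves([
  [[0, 0, 0, 0, -6], [0, 0, 0, 0, -12], [0, 0, 0, 0, -17], [0, 0, 0, 0, -19], [0, 0, 0, 0, -19]],
])

```text
t: 7.6
tcp_pos: [0.585, 0.1043, 0.0665]
ee_rot: [0.0, 0.999, 0.039, 0.001]
ft_force: [-3.3, 1.4, -3.3]
grip_width: 0.0102
grasp_force: 59.2
```

Call:
apply_moves([
  [[0, 0, 0, 0, -1], [0, 0, 0, 0, -2], [0, 0, 0, 0, -2], [36, 0, 0, 0, -2], [36, 0, 0, 0, -2]],
])

```text
t: 8.02
tcp_pos: [0.5859, 0.1041, 0.0663]
ee_rot: [0.0, 1.0, 0.023, 0.001]
ft_force: [0.2, -0.1, -0.1]
grip_width: 0.0337
grasp_force: 0.0
```

Call:
apply_moves([
  [[36, 0, 0, 0, 0], [36, 0, 0, 20, 0], [36, 0, 0, 50, 0], [36, -5, 0, 85, 0], [36, -10, 0, 110, 0]],
])

```text
t: 8.43
tcp_pos: [0.5757, 0.104, 0.1784]
ee_rot: [0.0, 1.0, 0.022, 0.002]
ft_force: [0.7, 0.1, 0.3]
grip_width: 0.0356
grasp_force: 0.0
```

```bash
cat > look.py <<'E'
from fast import *
def look(k,mf=.056,mr=.0497,hz=.081):
    s=readout.get_state();c=cams.calibration("wrist");im=cams.read_camera("wrist");cv2.imwrite(f"pics/{k}.png",im)
    json.dump({q:np.array(v).tolist() for q,v in c.items()},open(f"pics/{k}.json","w"))
    print(s['t'],s['tcp_pos'],s['ee_rot'])
    b,g,r=[im[...,i].astype(int) for i in range(3)]
    P=[]
    for ce,a,_ in comp((r>90)&(g<60)&(b<60),15):
        p=plane("wrist",*ce,mf,c); q=plane("wrist",*ce,mr,c); p=p if p[0]<.58 else q
        print(ce,a,p)
        if .53<p[0]<.63 and .08<p[1]<.13:P.append(p)
    P.sort(key=lambda p:p[0]); d=P[-1]-P[0];print("marks deg",np.degrees(np.arctan2(d[1],d[0])))
    slot(im,c,"wrist",hz)
    cv2.imwrite(f"pics/{k}c.png",im)
E
python3 -c "
from look import *
look('w4')"
```

```text
8.4333 [0.57565315 0.10404588 0.17843686] [1.36101988e-05 9.99750152e-01 2.22943728e-02 1.61068584e-03]
[327.35877863 168.54961832] 131 [0.61486583 0.10568841 0.0497    ]
[326.5 268. ] 126 [0.54942428 0.10327004 0.056     ]
[ 73.49361382 347.26821938] 1331 [0.48045759 0.28097223 0.056     ]
marks deg 2.1163877917246
 red [ 72.78264396 348.71695053] 1233 [0.47791276 0.28295495 0.054     ]
 red [327.5 161. ] 54 [0.62019331 0.10584799 0.054     ]
 blue [327.00158479 225.38510301] 631
 slot px [326.86746988 226.89156627] 166 xy@hz [0.5852533  0.10464607] len 0.02939591109609139 angle deg 2.3134156321629447
```

View pics/w4.png

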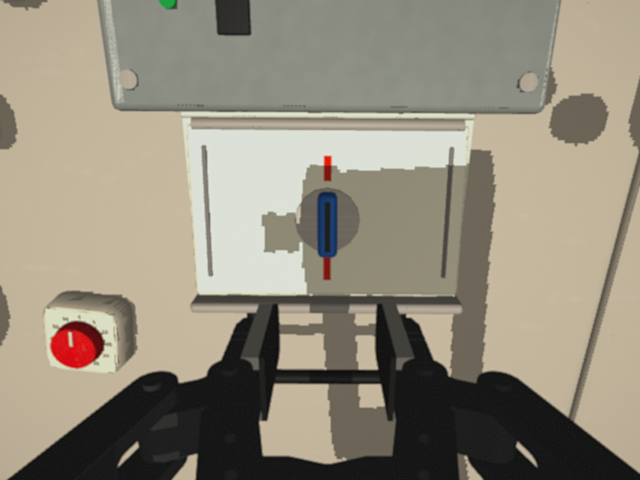

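Call:
apply_moves([
  [[0, -25, 0, 0, 0], [0, -55, 0, 0, 0], [0, -78, 0, 0, 0], [0, -82, 0, -15, 0], [0, -82, 0, -40, 0]],
])

```text
t: 8.9
tcp_pos: [0.4942, 0.1045, 0.1384]
ee_rot: [-0.0, 1.0, 0.023, 0.004]
ft_force: [1.0, 0.5, 0.6]
grip_width: 0.0002
grasp_force: 0.0
```

```bash
python3 - <<'E'
from look import *
s=readout.get_state();print(s['tcp_pos'],s['grip_width'])
c=json.load(open("pics/w4.json"))
im=cv2.imread("pics/w4.png"); g=im[...,:].sum(2)
# bar & plate edges in w4, column between fingers
print([ (y,int(g[y,325])) for y in range(290,392,3)])
for z,y in((.066,377),(.054,300)): print(y,plane("wrist",325,y,z,c))
E
```

```text
[0.49420632 0.10449682 0.13837968] 0.00016733153422917219
[(290, 401), (293, 373), (296, 195), (299, 181), (302, 180), (305, 242), (308, 283), (311, 263), (314, 303), (317, 299), (320, 300), (323, 299), (326, 302), (329, 300), (332, 300), (335, 313), (338, 294), (341, 297), (344, 295), (347, 292), (350, 392), (353, 453), (356, 453), (359, 453), (362, 337), (365, 323), (368, 517), (371, 48), (374, 40), (377, 78), (380, 79), (383, 240), (386, 547), (389, 540)]
377 [0.47094567 0.1007689  0.066     ]
300 [0.52480554 0.10319864 0.054     ]
```

Call:
apply_moves([
  [[0, 0, 0, -25, 0], [0, 0, 0, -55, 0], [0, 0, 0, -78, 0], [0, 0, 0, -90, 0], [0, 0, 0, -92, 0]],
])

```text
t: 9.32
tcp_pos: [0.4906, 0.1038, 0.0406]
ee_rot: [0.0, 1.0, 0.022, -0.002]
ft_force: [-0.4, -0.3, 0.1]
grip_width: 0.0
grasp_force: 0.0
```

Call:
apply_moves([
  [[0, -3, 0, 0, 0], [0, -6, 0, 0, 0], [0, -9, 0, 0, 0], [0, -12, 0, 0, 0], [0, -12, 0, 0, 0]],
])

```text
t: 9.73
tcp_pos: [0.4859, 0.1044, 0.0465]
ee_rot: [-0.0, 1.0, 0.022, 0.006]
ft_force: [18.8, 0.0, -11.9]
grip_width: 0.0001
grasp_force: 9.3
```

Call:
apply_moves([
  [[0, 4, 0, 0, 0], [0, 10, 0, 10, 0], [0, 10, 0, 40, 0], [0, 10, 0, 70, 0], [0, 22, 10, 85, 0]],
])

```text
t: 10.15
tcp_pos: [0.5034, 0.1136, 0.1334]
ee_rot: [0.0, 1.0, 0.022, 0.002]
ft_force: [0.0, 0.3, 1.2]
grip_width: -0.0001
grasp_force: 0.0
```

Call:
apply_moves([
  [[0, 25, 20, 0, 0], [0, 45, 38, 0, 0], [0, 52, 40, 0, 0], [0, 52, 40, -20, 0], [0, 52, 40, -40, 0]],
])

```text
t: 10.57
tcp_pos: [0.5568, 0.1548, 0.0908]
ee_rot: [-0.0, 1.0, 0.023, 0.002]
ft_force: [-0.6, 0.1, -1.0]
grip_width: -0.0
grasp_force: 0.0
```

```bash
python3 -c "
from look import *
look('w5')"
```

```text
10.5667 [0.55676962 0.15482683 0.09083453] [-2.92514580e-04  9.99739137e-01  2.27308705e-02  2.20924952e-03]
[447.82492582 162.40059347] 337 [0.61409199 0.1056561  0.0497    ]
[438.04166667 307.74038462] 312 [0.54821223 0.10306305 0.056     ]
[ 70.47538966 407.01599672] 2438 [0.48450206 0.28076067 0.056     ]
marks deg 2.2540165143356385
 red [ 70.10542705 409.03024911] 2248 [0.4815412  0.28249635 0.054     ]
 red [447.76422764 162.88888889] 369 [0.61440499 0.10688899 0.054     ]
 blue [460.70665742 247.39112344] 1442
 slot px [462.27759197 251.63712375] 598 xy@hz [0.58442209 0.10463077] len 0.03039172737810462 angle deg 4.4811009952538
```

Call:
apply_moves([
  [[0, 0, -1, -15, 0], [0, 0, -1, -28, 0], [0, 0, -1, -36, 0], [0, 0, -1, -40, 0], [0, 0, -1, -43, 0]],
])

```text
t: 11.03
tcp_pos: [0.5548, 0.1531, 0.0464]
ee_rot: [0.0, 1.0, 0.022, 0.0]
ft_force: [-4.8, -3.3, 25.4]
grip_width: -0.0004
grasp_force: 12.3
```

Call:
apply_moves([
  [[0, 0, 0, -1, 0], [0, 0, 0, -2, 0], [0, 0, 0, -2, 0]],
])

```text
t: 11.28
tcp_pos: [0.5568, 0.1531, 0.0467]
ee_rot: [0.0, 1.0, 0.022, 0.002]
ft_force: [-3.2, -1.8, 14.3]
grip_width: -0.0001
grasp_force: 7.1
```

```bash
python3 -c "
from look import *
look('w6',.047,.047,.075)"
```

```text
11.2833 [0.5568491  0.15311839 0.0466983 ] [3.48525846e-05 9.99748451e-01 2.23146408e-02 2.25609610e-03]
[476.61960133 171.2192691 ] 602 [0.6166517  0.10576981 0.047     ]
[456.00738916 345.93842365] 406 [0.54981415 0.10339155 0.047     ]
[ 20.08449396 463.3825441 ] 1077 [0.48474147 0.28029167 0.047     ]
marks deg 2.0378771962292017
 red [ 19.59773663 464.44444444] 972 [0.49162073 0.27452533 0.054     ]
 red [476.6390169  171.11213518] 651 [0.61764905 0.1082743  0.054     ]
 blue [494.59594937 288.62126582] 1975
 slot px [495.43140965 296.00094607] 1057 xy@hz [0.58392939 0.10456325] len 0.02961174259326857 angle deg 2.5695180403751543
```

View pics/w6.png

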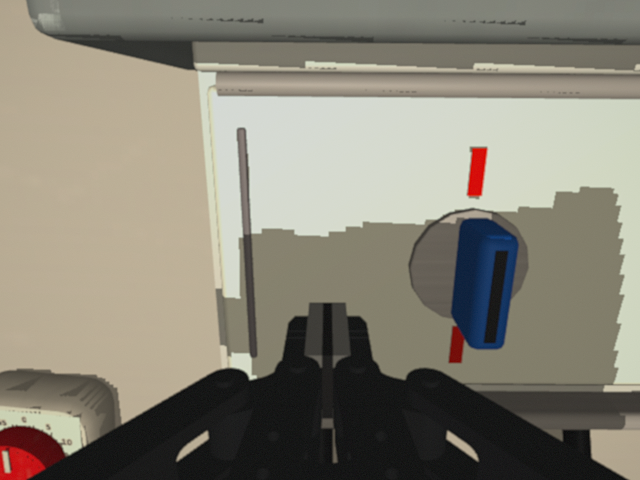

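Call:
apply_moves([
  [[0, -1, 0, 0, 0], [0, -2, 0, 0, 0], [0, -3, 0, -1, 0], [0, -4, 0, -1, 0], [0, -4, 0, -1, 0]],
])

```text
t: 11.75
tcp_pos: [0.5549, 0.1531, 0.0467]
ee_rot: [-0.0, 1.0, 0.022, 0.005]
ft_force: [3.6, -2.8, 13.3]
grip_width: 0.0001
grasp_force: 6.7
```

```bash
python3 -c "
from look import *
look('w7',.047,.047,.075)"
```

```text
11.75 [0.55491531 0.1530741  0.04671982] [-8.53104446e-05  9.99743522e-01  2.21816262e-02  4.56710137e-03]
[476.42404007 170.71786311] 599 [0.61483112 0.10569039 0.047     ]
[456.03892944 345.66180049] 411 [0.54800784 0.10334884 0.047     ]
[ 20.33589088 462.56777494] 1173 [0.48356943 0.27981729 0.047     ]
marks deg 2.0068801964648317
 red [ 19.67877095 463.32774674] 1074 [0.49051546 0.27412344 0.054     ]
 red [476.41352201 170.82075472] 636 [0.61572116 0.10818579 0.054     ]
 blue [494.40407965 285.74162215] 2059
 slot px [495.35456274 295.12452471] 1052 xy@hz [0.58208157 0.10450266] len 0.029531853153170383 angle deg 2.551660650571373
```

Call:
apply_moves([
  [[0, -1, 0, 0, 0], [0, -2, 0, -1, 0], [0, -3, 0, -1, 0], [0, -3, 0, -1, 0]],
])

```text
t: 12.13
tcp_pos: [0.5533, 0.1531, 0.0467]
ee_rot: [-0.0, 1.0, 0.022, 0.006]
ft_force: [6.5, -3.7, 15.6]
grip_width: 0.0003
grasp_force: 7.4
```

```bash
python3 -c "
from look import *
look('w8',.047,.047,.075)"
```

```text
12.1333 [0.55334623 0.15307316 0.04667771] [-1.53852766e-04  9.99736488e-01  2.21408412e-02  6.05916884e-03]
[476.54789916 170.36470588] 595 [0.61332652 0.10563589 0.047     ]
[456.40493827 345.00987654] 405 [0.54674249 0.10329328 0.047     ]
[ 20.27027027 461.66693164] 1258 [0.48271051 0.27956611 0.047     ]
marks deg 2.0149891299348703
 red [ 20.14336283 463.00884956] 1130 [0.489307   0.27372586 0.054     ]
 red [476.54253612 170.41252006] 623 [0.61420756 0.1081308  0.054     ]
 red [  1.58823529 442.35294118] 17 [0.49930468 0.27929027 0.054     ]
 blue [495.04099561 283.93265007] 2049
 slot px [495.65971564 294.07867299] 1055 xy@hz [0.58072882 0.10446747] len 0.02979176549428831 angle deg 2.5773347461963843
```

```bash
python3 -c "
from h import *
print(readout.get_state()['ft_force']);print(bot.finish_job())"
```

```text
[ 6.30624779 -4.00555047 14.62407529]
the job is handed in; nothing more can be done
None
```

I handed the job in at about 12 s with the tray out at its stop (as far as force and camera show), the slot within about 0.5° of the red marks, and the cover held flush at about 15 N; pressing first nudged the tray in about 2 mm, so I dragged it back out while still holding the cover down, and none of the other things were touched.

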